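Probe three lands of a circuit board and hold on the last

TASK

Take the spring probe out of its stand and, holding it square to the sloping circuit board, touch its tip to the round land, then to the square land, and then to the triangular land, each time letting the spring tip go in about half way for half a second. Press lightly, never jamming the probe hard against the board, and leave the other things on the bench where they are. Finish still holding the probe like that on the triangular land, square to the board, tip pressed about half way in; do not put it down or let go.

Things in the scene. Friction and masses are not known exactly. Their poses are not given: they have to be found in the camera images.
- probe: Spring probe, 80 g, 115 mm long, upright in the stand at first. Origin at the centre of the underside of its round collar (24 mm across, 4 mm thick), which rests on the stand; z runs up the handle, x and y are square to its flats. Square handle 16 x 16 mm from z = 4 to 62 mm, cap to 66 mm. Below the collar a round nose, 11 mm across, to z = -34 mm, then the spring tip.
- probe_tip (a point): The end of the probe's round-nosed spring tip; z = -49 mm on the probe's axis when the tip is out, and it moves with the tip.
- plunger (a joint): How far the spring tip is pushed into the probe, in m: 0 fully out, 0.010 against its stop. The spring needs 0.4 N to start and 4.4 N at the stop (400 N/m).
- stand: Fixed probe stand: a grey block 46 x 46 mm, 55 mm high, on a flat base 80 x 80 x 5 mm, with one upright hole of 15 mm from the top in its middle, in which the probe's nose hangs clear. Origin at the centre of its underside, on the bench.
- cradle: Fixed test cradle, 130 x 176 mm, with a green circuit board (100 x 156 mm) sloping 20 degrees: low on the cradle's -x side (toward the robot), high on its +x side. Origin at the centre of its underside, on the bench, z up. The row of lands runs along its y, on the board face 48 mm above the bench. Clips and chips stand up to 7 mm above the board, whose top edge is about 70 mm high.
- pad_round: Round brass land, 18 mm across, 3 mm thick, on the board. One of three in a row across the middle of the board, 45 mm apart, in changing order. Fixed. Origin at the middle of its underside, z square out of the board face, y along the row.
- pad_square: Square brass land, 18 x 18 mm, 3 mm thick, on the board, its sides along the board's sides. One of three in a row across the middle of the board, 45 mm apart, in changing order. Fixed. Origin at the middle of its underside, z square out of the board face, y along the row.
- pad_triangle: Triangular brass land (equal sides of 26 mm, inner circle 15 mm across), 3 mm thick, on the board; origin at the triangle's centre. One of three in a row across the middle of the board, 45 mm apart, in changing order. Fixed. Origin at the middle of its underside, z square out of the board face, y along the row.
- multimeter: Yellow hand multimeter, 140 x 68 x 40 mm, a bystander lying on the bench; origin at the centre of its underside.
- driver: Small screwdriver, 143 x 17 x 17 mm, a bystander lying on the bench; origin under its middle.
- flux_bottle: Small bottle, 45 mm across, 83 mm high, a bystander standing on the bench; origin at the centre of its underside.
- solder_reel: Reel of solder, 62 mm across, 45 mm high, a bystander standing on the bench; origin at the centre of its underside.
Mind the look-alikes: they are no part of the job. There is more than one size of the probe; the one meant has the size given above.

How it is judged:
By the outcome, as a careful person would: the job done as asked, in the order asked, and still so for the second after the job is handed in, while the arm keeps its last pose, push and grip.
It also fails if it takes over 51 s, if anything falls off the work surface, if the arm or the gripper's body presses on something with over 40 N, if the wrist force passes 120 N, or if a joint passes its speed limit or range.

ROBOT

A 7-joint arm with a two-finger parallel gripper is mounted at the origin on a cart in front of the work surface, level with it; the furniture and walls round the work are solid. World frame = base frame: x ahead of the robot, y to its left, z up, the work surface at z = 0. Lengths are in mm, angles in rad, forces in N, time in s.
With the tool pointing down it reaches from about 425 to 925 mm from the base axis. Payload 6.8 kg.
Tool frame: the origin (TCP) lies between the finger pads; the fingertips stand robot.tcp_to_tips ahead of it and the grasp point (between the pads) lies 6 mm ahead of it (robot.tcp_to_tips is the distance from the TCP to the fingertips, in mm); z points along the fingers, y is the line along which they close (so a half turn about z gives the same grasp; the last joint's range is limited). The gripper opens to 85 mm and grips with 20 to 120 N. Pads are 22 mm wide; open, the fingers measure 114 mm over their backs; the gripper's body (76 mm by 85 mm) begins 54 mm behind the grasp point. The pads swing forward as they close: fully open they stand 13 mm farther back than shut.
Start: joints at [-1.426, 0.477, 0.022, 1.555, -0.011, 1.109, -0.083], TCP at [168.824, 653.563, 256.308] pointing down, gripper open.
Joint ranges: [-2.96, 2.96], [-0.34, 2.1], [-1.41, 1.46], [0.24, 2.44], [-1.37, 4.51], [0.17, 1.92], [-2.96, 2.96]. Speed limits (rad/s): [2.39, 2.39, 3.14, 3.14, 3.14, 3.14, 3.14].

INTERFACE

Orientations are given as [roll, pitch, yaw] about the fixed x, y, z axes, in that order (R = Rz(yaw) Ry(pitch) Rx(roll)).
In Python, from station import robot, eyes gives the robot as it stands.
- The arm moves only by the tool move_arm, never from a script. Its argument "series" is a list that holds one entry, the list of rows, each a list of 4 numbers: the shift along the tool's x, y, z in mm, then the turn about the tool's z in rad. A call has 1 to 20 rows; each row is the pose to reach, as a shift and turn from the pose commanded when the call began, along the tool's axes at that moment; what a row does not reach only later rows make up. A row lasts 1/12 s, in which the tool goes at most 41.7 mm and 7.16 degrees, less where a joint would pass 70% of its speed; a pose out of reach is approached as far as the arm can. A call with a gripper value outside its range is refused whole. "claw" is the opening, from 0 (shut) to 1 (fully open), set as the call begins (left out, the last holds). The fingers move at their own pace and stop on an object; "grip_force" is the grip in N (left out, the last holds). Time passes only in rows, so rows that repeat a pose let the fingers close. It gives the time, the measured TCP pose, the force, the opening and the grip force at its end, in the units of the state.
- robot.state(): the state, without advancing time (a new reading comes with each control period).
- eyes.capture(name): name is "scene" or "top"; returns a dict with "image" (420x560x3 uint8, red, green, blue), "camera_matrix" (3x3 intrinsics, pixels), "R" (3x3) and "t" (3): a world point X has camera coordinates R X + t. Camera axes: x right, y down, z forward; pixel columns grow to the right and rows downward; lengths in mm; the calibration is good to about 2 mm. A picture is of the moment at which its call begins. There is no depth.
- robot.job_done(): hands the job in; it is judged then, once.
The state is a dict: "time": time; "joint_pos": joint angles; "joint_vel": joint speeds; "joint_efforts": joint torques, N m; "eef_pos": TCP position; "orientation": TCP orientation; "contact_force": force on the tool from outside, world axes, zero at the start; "ft_torque": the same for the moment, N m; "width": opening from 0.0 (shut) to 1.0 (fully open); "finger_force": force on a finger pad.
Only numpy, scipy, OpenCV 4.12 (cv2) and the standard library are available. Lean on these libraries where they do the work, as an engineer would, in place of code of your own. Each camera call takes 0.05 s, during which the arm holds its last target. There are 200 camera calls.

## Working session

There is one attempt and no reset: what is moved stays moved. The work goes in short steps, Python scripts to look and compute and a tool call to move; the robot and the scene stay as the last step left them, time stands still between calls to the robot, and variables do not carry over. Pictures are saved under pics/ and viewed, at most 10 in all, crops included, and the job is handed in when it is done.

Besides the shell and the picture viewer there is one more tool, called after "Call:" as name([rows], argument=value, ...), one row to a line, values as JSON. move_arm: Moves the arm, as the interface text tells. Its arguments: {"type":"object","properties":{"series":{"type":"array"},"claw":{"type":"number"},"grip_force":{"type":"number"}},"required":["series"]}

```bash
mkdir -p pics; python3 - <<'E'
from station import robot, eyes
import cv2,pickle
print(robot.state(), robot.tcp_to_tips)
for n in("scene","top"):
    c=eyes.capture(n); pickle.dump(c,open(n+".pkl","wb"))
    cv2.imwrite(f"pics/{n}0.png",cv2.resize(c["image"][:,:,::-1],(800,600),interpolation=cv2.INTER_CUBIC))
    print(n,c["camera_matrix"],c["R"],c["t"])
E
```

```text
{'time': 0.0, 'joint_pos': array([-1.42608884,  0.47780203,  0.02233528,  1.55648147, -0.01150398,
        1.10929939, -0.08312509]), 'joint_vel': array([ 0.00113449, -0.00019582,  0.00083343,  0.00191387,  0.00051926,
       -0.00046666,  0.0006679 ]), 'joint_efforts': array([-6.67598124e-04, -5.96446180e+01,  1.60775386e+00, -2.81192708e+01,
        1.24980760e-02,  9.39849357e-03,  6.46224919e-06]), 'eef_pos': array([168.70139936, 652.99729419, 255.31162026]), 'orientation': array([-3.13973528e+00,  1.33488658e-04,  2.88878368e+00]), 'contact_force': array([ 0.42463951,  0.62305628, -0.44494567]), 'ft_torque': array([ 0.0065605 ,  0.04824342, -0.03259451]), 'finger_force': 0.0, 'width': 0.999175562668435} 25.0
scene [[474.92158242   0.         283.22989936]
 [  0.         474.92158242 207.95777381]
 [  0.           0.           1.        ]] [[-0.65461314 -0.75572473 -0.01902008]
 [-0.49268475  0.44557887 -0.74747656]
 [ 0.57336147 -0.47993707 -0.66401584]] [303.38949481 363.10524892 557.01252972]
top [[513.61408078   0.         285.77259183]
 [  0.         513.61408078 211.98698161]
 [  0.           0.           1.        ]] [[-0.02349999 -0.99949253  0.02150436]
 [-0.99834956  0.02233478 -0.05290851]
 [ 0.05240136 -0.02271221 -0.99836779]] [-80.03093695 564.89579    932.83650885]
```

View pics/scene0.png

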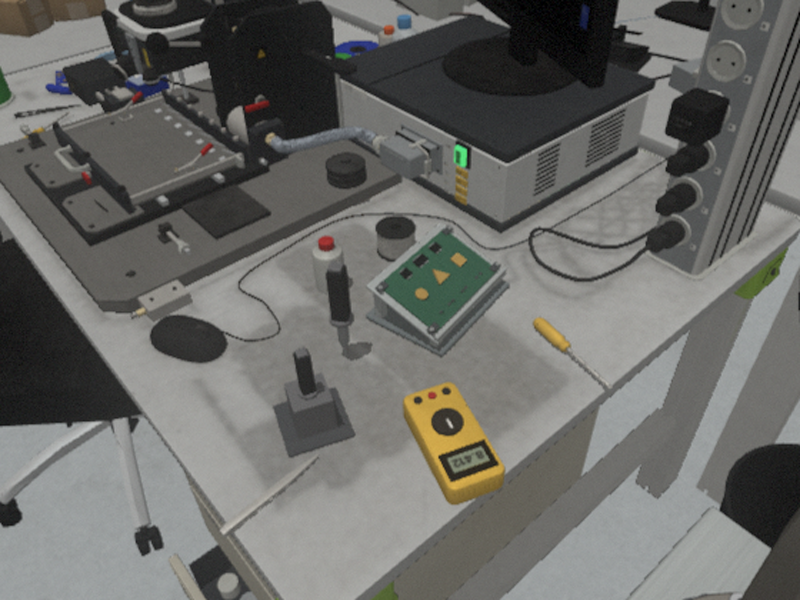

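View pics/top0.png

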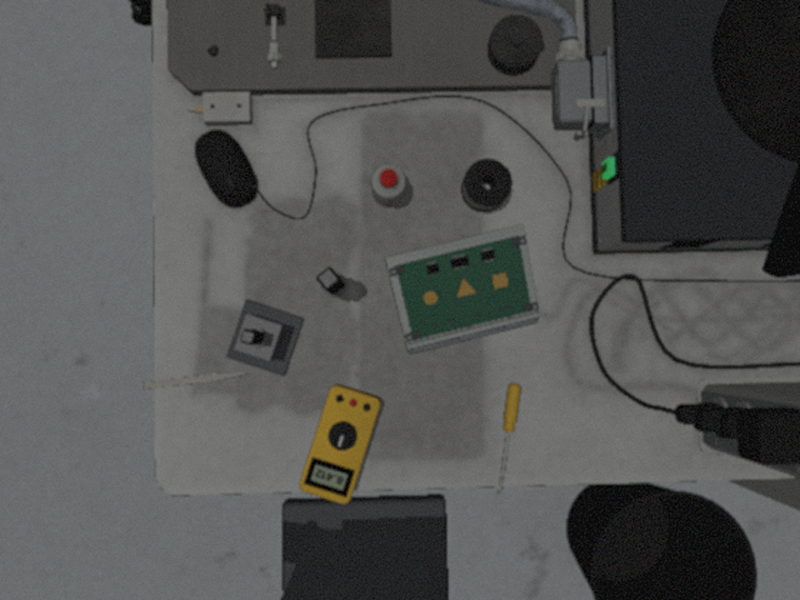

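The scene view shows the stand with the target probe at about (305,375) and a larger look-alike probe at (340,300). It also shows the board with the lands in the order round (421,294), triangle (441,275), square (459,259). The top view agrees: stand (262,338), lands (430,298), (466,289), (501,281). Next I'll look at enlarged crops.

```bash
python3 - <<'E'
import cv2,pickle,numpy as np
t=pickle.load(open("top.pkl","rb"))["image"][:,:,::-1]; s=pickle.load(open("scene.pkl","rb"))["image"][:,:,::-1]
f=lambda im,x,y,w,h:cv2.resize(im[y:y+h,x:x+w],(400,300),interpolation=cv2.INTER_CUBIC)
# top stand scale5 from (145,200) 80x60 ; top board scale 400/120 from (265,155) 120x90 ; scene stand scale4 (180,230) 100x75; scene board scale 4 (255,155)
im=np.vstack([np.hstack([f(t,145,200,80,60),f(t,265,155,120,90)]),np.hstack([f(s,180,240,100,75),f(s,255,155,100,75)])])
cv2.imwrite("pics/crop.png",im)
E
```

```text
(no output)
```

View pics/crop.png

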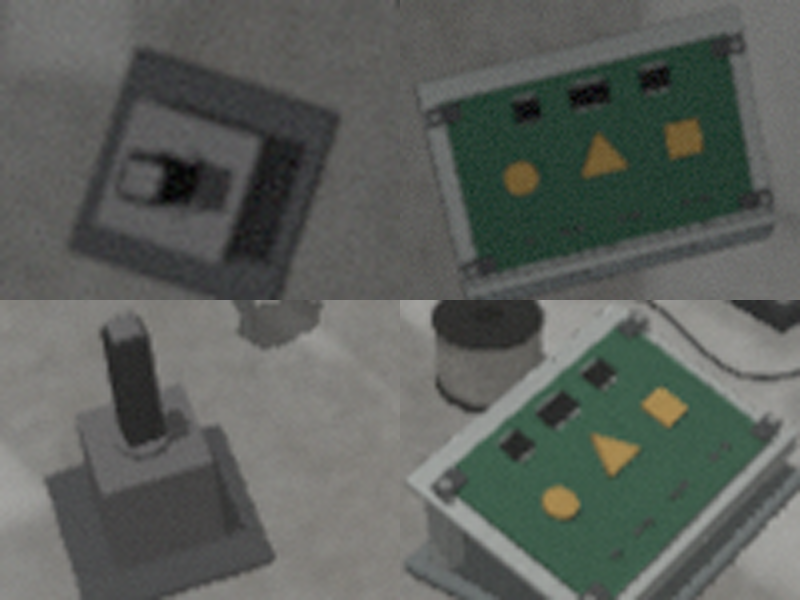

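The crops show the cap at (138,182) top and (125,328) scene, with the stand base corners clear. The lands are at (521,178), (604,160), (684,139) top and (561,503), (614,455), (665,407) scene. I'll triangulate these and enlarge the cap for its yaw.

```bash
cat > h.py <<'E'
import cv2,pickle,numpy as np
from scipy.spatial.transform import Rotation as Ro
C={n:pickle.load(open(n+".pkl","rb")) for n in("top","scene")}
def ray(n,p,z,c=None):
    c=c or C[n]; d=c["R"].T@np.linalg.solve(c["camera_matrix"],[p[0],p[1],1]); o=-c["R"].T@c["t"]
    return o+d*(z-o[2])/d[2]
def tri(pt,ps):
    P=[C[n]["camera_matrix"]@np.c_[C[n]["R"],C[n]["t"]] for n in("top","scene")]
    X=cv2.triangulatePoints(P[0],P[1],np.array(pt,float),np.array(ps,float))[:,0]; return X[:3]/X[3]
def proj(n,X,c=None):
    c=c or C[n]; q=c["camera_matrix"]@(c["R"]@np.asarray(X,float)+c["t"]); return q[:2]/q[2]
E
python3 - <<'E'
from h import *
np.set_printoptions(precision=1,suppress=True)
h=.4
T1=lambda u,v:(145+u/5-h,200+v/5-h); T2=lambda u,v:(265+(u-400)/3.3333-h,155+v/3.3333-h)
S1=lambda u,v:(180+u/4-h,240+(v-300)/4-h); S2=lambda u,v:(255+(u-400)/4-h,155+(v-300)/4-h)
print("cap",tri(T1(138,182),S1(125,328)),ray("top",T1(138,182),121),ray("scene",S1(125,328),121))
B=[ray("top",T1(*p),5) for p in((138,48),(338,118),(278,298),(70,247))]; print("base",np.array(B),np.mean(B,0))
L=[]
for k,a,b in(("rnd",(521,178),(561,503)),("tri",(604,160),(614,455)),("sq",(684,139),(665,407))):
    print(k,tri(T2(*a),S2(*b)),ray("top",T2(*a),50.8),ray("scene",S2(*b),50.8))
    L.append((ray("top",T2(*a),50.8)+ray("scene",S2(*b),50.8))/2)
d=L[2]-L[0]; print(np.linalg.norm(d),np.degrees(np.arctan2(-d[1],-d[0]))+0, "yaw (y axis)->",np.degrees(np.arctan2(d[0],-d[1])))
t=C["top"]["image"][:,:,::-1];s=C["scene"]["image"][:,:,::-1]
f=lambda im,x,y,w,hh:cv2.resize(np.clip(im[y:y+hh,x:x+w]*2.2,0,255).astype(np.uint8),(400,400),interpolation=cv2.INTER_LINEAR)
cv2.imwrite("pics/cap.png",np.hstack([f(t,162,222,30,30),f(s,195,240,36,36)]))
E
```

```text
cap [521.9  95.2 119. ] [522.3  95.5 121. ] [519.4  95.4 121. ]
base [[573.4 117.9   5. ]
 [545.7  44.1   5. ]
 [479.5  67.4   5. ]
 [500.2 143.8   5. ]] [524.7  93.3   5. ]
rnd [ 567.5 -119.9   47. ] [ 567.6 -119.3   50.8] [ 563.8 -117.4   50.8]
tri [ 576.7 -164.3   46.3] [ 576.2 -164.    50.8] [ 572.9 -160.4   50.8]
sq [ 586.6 -208.    47.2] [ 586.6 -207.2   50.8] [ 583.1 -205.1   50.8]
89.8945465837262 102.30524973677248 yaw (y axis)-> 12.305249736772481
```

View pics/cap.png

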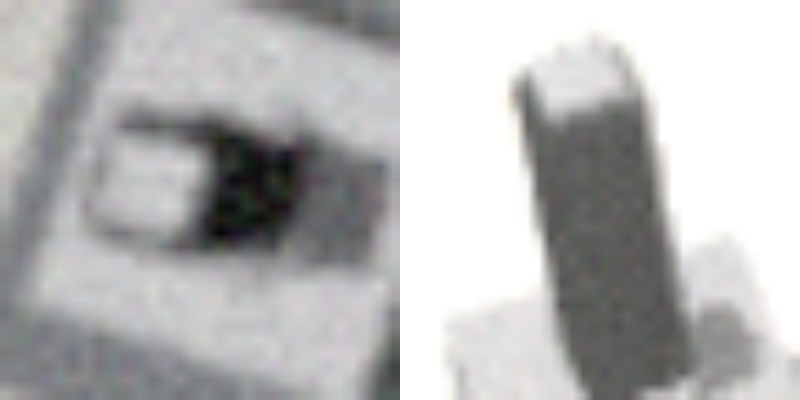

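The cap in the top crop has its edge sloping about 12° (115,135)→(210,155), so the probe's yaw is roughly -12°. The tool can only point straight down, so I'll grasp the probe and tilt it 20° in the pads by pushing its nose lightly against the fixed stand. Next I'll check the yaw against the model and find where the look-alike stands.

```bash
python3 - <<'E'
from h import *
np.set_printoptions(precision=1,suppress=True)
c0=np.array([521,95.4,121])
for y in(-8,-12,-16,-20):
    R=Ro.from_euler('z',y,degrees=True).as_matrix()
    k=[R@[sx*8,sy*8,0]+c0 for sx,sy in((1,1),(1,-1),(-1,-1),(-1,1))]
    print(y,*[np.round((proj("top",p)+.4-[162,222])*400/30) for p in k],'|',*[np.round((proj("scene",p)+.4-[195,240])*400/36+[400,0]) for p in k])
print("lookalike", tri(np.array((327,279))/1.4286,np.array((337,266))/1.4286), ray("scene",np.array((345,352))/1.4286,0))
from station import robot
s=robot.state(); Rt=Ro.from_euler('xyz',s['orientation']).as_matrix()
print(Rt, Rt.T@(np.array([521,95.4,190])-s['eef_pos']))
E
```

```text
-8 [ 85. 130.] [216. 146.] [199. 276.] [ 68. 261.] | [497.  60.] [600.  14.] [652.  83.] [548. 130.]
-12 [ 91. 127.] [219. 151.] [194. 280.] [ 65. 255.] | [499.  56.] [606.  15.] [650.  87.] [542. 129.]
-16 [ 96. 123.] [223. 156.] [188. 283.] [ 61. 250.] | [501.  52.] [611.  16.] [648.  91.] [537. 128.]
-20 [102. 120.] [226. 162.] [182. 286.] [ 58. 244.] | [504.  48.] [616.  17.] [645.  95.] [532. 126.]
lookalike [583.7  -1.3 149. ] [587.2  -3.1   0. ]
[[-1.   0.3 -0. ]
 [ 0.3  1.  -0. ]
 [-0.  -0.  -1. ]] [-480.6 -451.8   66.2]
```

Call:
move_arm([
  [[-35,-33,0,0],[-70,-66,5,0],[-105,-99,10,0],[-140,-132,15,0],[-170,-160,20,0],[-200,-188,25,0],[-230,-216,30,0],[-260,-244,35,0],[-290,-272,40,0],[-320,-301,45,0],[-350,-329,50,0],[-380,-357,55,0],[-410,-385,60,0],[-440,-414,63,0],[-465,-437,66,0],[-480,-452,66,0],[-481,-452,66,0],[-481,-452,66,0]],
], claw=1, grip_force=20)

```text
time: 1.6
eef_pos: [522.2, 92.8, 190.0]
orientation: [-3.14, 0.0, 2.883]
contact_force: [-0.6, 0.9, -0.2]
width: 1.004
finger_force: 0.0
```

```bash
python3 - <<'E'
from h import *
from station import robot,eyes
s=robot.state(); Rt=Ro.from_euler('xyz',s['orientation']).as_matrix()
print(s['time'],s['eef_pos'],s['orientation'],s['contact_force'], Rt.T@(np.array([521,95.4,99])-s['eef_pos']))
im=[]
for n,p in(("top",(140,190)),("scene",(160,170))):
    c=eyes.capture(n)["image"][:,:,::-1]; im.append(cv2.resize(c[p[1]:p[1]+150,p[0]:p[0]+100],(400,600),interpolation=cv2.INTER_CUBIC))
cv2.imwrite("pics/a.png",np.clip(np.hstack(im)*1.5,0,255))
E
```

```text
1.6 [522.21423386  92.84092905 189.96058029] [-3.14048496e+00  1.95593763e-05  2.88328988e+00] [-0.62817099  0.85667991 -0.23905439] [ 1.82941975  2.26476499 90.95809165][ WARN:0@1.493] global loadsave.cpp:1063 imwrite_ Unsupported depth image for selected encoder is fallbacked to CV_8U.
```

View pics/a.png

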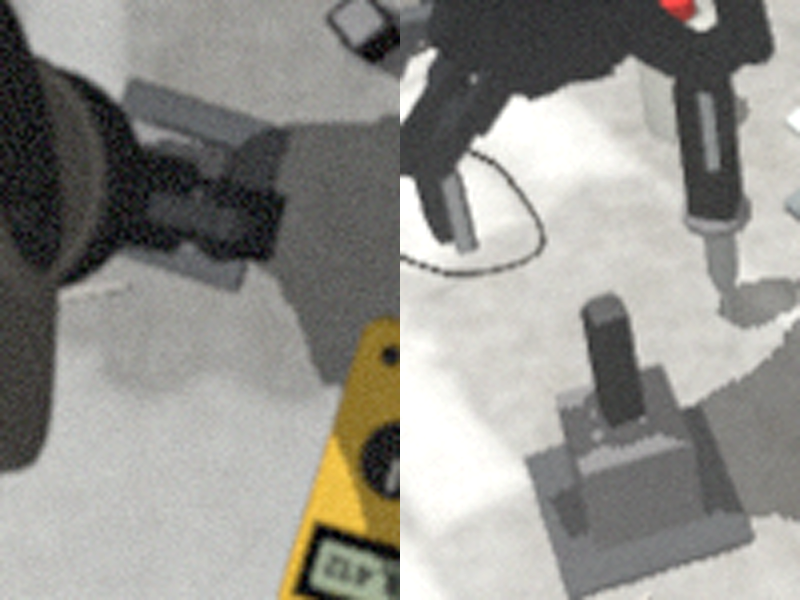

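The gripper hangs above the probe, which is still in the stand at crop (610,360); the look-alike at (712,160) is clear of it. Descending and gripping.

Call:
move_arm([
  [[1,1,20,0],[2,2,45,0],[2,2,65,0],[2,2,80,0],[2,2,88,0],[2,2,91,0],[2,2,91,0]],
])

```text
time: 2.28
eef_pos: [519.5, 99.0, 99.0]
orientation: [-3.141, -0.001, 2.89]
contact_force: [0.5, -0.0, 0.9]
width: 1.003
finger_force: 0.0
```

Call:
move_arm([
  [[0,0,0,0],[0,0,0,0],[0,0,0,0],[0,0,0,0],[0,0,0,0],[0,0,0,0],[0,0,0,0],[0,0,0,0]],
], claw=0, grip_force=30)

```text
time: 2.95
eef_pos: [520.0, 97.6, 99.4]
orientation: [-3.141, -0.0, 2.888]
contact_force: [-1.0, -2.6, 1.8]
width: 0.184
finger_force: 34.4
```

Call:
move_arm([
  [[0,0,-8,0],[0,0,-20,0],[0,0,-35,0],[0,0,-50,0],[0,0,-60,0.04],[0,0,-62,0.08],[0,0,-62,0.08],[0,0,-62,0.08]],
])

```text
time: 3.62
eef_pos: [520.0, 98.4, 161.6]
orientation: [3.141, 0.0, 2.81]
contact_force: [-0.8, 0.2, -1.1]
width: 0.185
finger_force: 34.1
```

Call:
move_arm([
  [[-10,0,0,0],[-25,0,0,0],[-36,0,0,0],[-38,0,10,0],[-38,0,25,0],[-38,0,38,0],[-38,0,45,0],[-38,0,46,0],[-38,0,46,0],[-38,0,46,0]],
], grip_force=20)

```text
time: 4.45
eef_pos: [556.2, 85.6, 115.5]
orientation: [3.141, 0.0, 2.809]
contact_force: [-0.3, 0.0, -1.2]
width: 0.179
finger_force: 34.1
```

```bash
cat > look.py <<'E'
from h import *
from station import robot,eyes
import sys
def look(name,X,w=100,hh=150):
    im=[]
    for n in("top","scene"):
        c=eyes.capture(n); pickle.dump(c,open(n+"_l.pkl","wb")); q=proj(n,X,c)
        x,y=int(q[0]-w/2),int(q[1]-hh/2); x=max(0,min(560-w,x)); y=max(0,min(420-hh,y)); print(n,x,y)
        im.append(cv2.resize(c["image"][y:y+hh,x:x+w,::-1],(400,600),interpolation=cv2.INTER_CUBIC))
    cv2.imwrite(f"pics/{name}.png",cv2.convertScaleAbs(np.hstack(im),alpha=1.5))
s=robot.state(); print(s['time'],s['eef_pos'],s['orientation'],s['contact_force'],s['width'])
E
python3 - <<'E'
from look import *
look("b",s['eef_pos']-[0,0,50])
E
```

```text
4.45 [556.21004338  85.63828381 115.52145529] [3.14140395e+00 3.05181544e-04 2.80878686e+00] [-0.25281311  0.02820903 -1.24746603] 0.17852011595896053
top 133 141
scene 157 179
```

View pics/b.png

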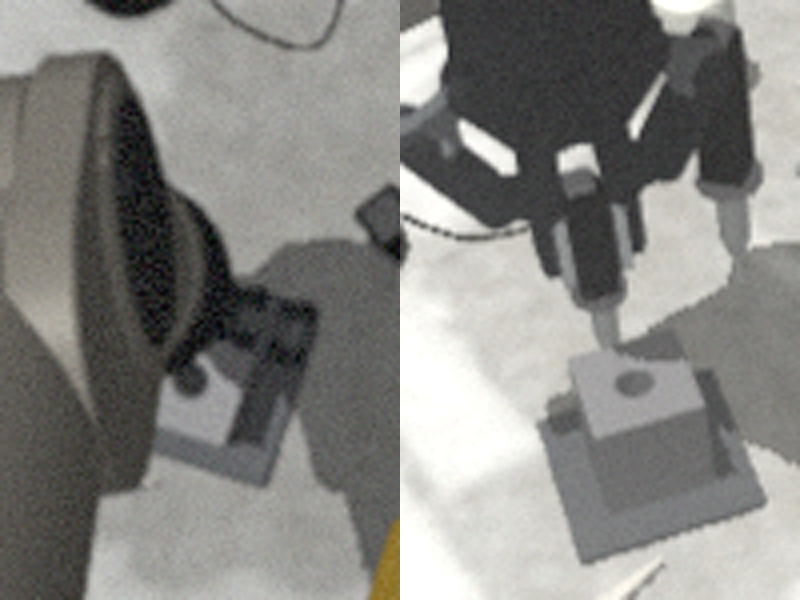

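The probe is held upright behind the stand block, with the nose visible at (605,325) and the hole at (635,382). I'll now creep toward the block to find contact.

Call:
move_arm([
  [[3,0,0,0],[6,0,0,0],[8,0,0,0],[9,0,0,0],[10,0,0,0],[11,0,0,0],[12,0,0,0],[12,0,0,0]],
])

```text
time: 5.22
eef_pos: [546.1, 89.0, 115.8]
orientation: [3.141, 0.003, 2.808]
contact_force: [4.6, -2.2, -2.9]
width: 0.18
finger_force: 33.8
```

Call:
move_arm([
  [[1,0,0,0],[2,0,0,0],[3,0,0,0],[4,0,0,0],[5,0,0,0],[6,0,0,0],[6,0,0,0]],
])

```text
time: 5.8
eef_pos: [540.8, 90.7, 115.9]
orientation: [3.141, 0.004, 2.808]
contact_force: [5.0, -2.6, -2.5]
width: 0.181
finger_force: 33.8
```

Call:
move_arm([
  [[1.5,0,0,0],[3,0,0,0],[4.5,0,0,0],[6,0,0,0],[7.5,0,0,0],[9,0,0,0],[10,0,0,0],[11,0,0,0],[11,0,0,0]],
])

```text
time: 6.55
eef_pos: [530.5, 94.5, 115.9]
orientation: [3.14, 0.004, 2.808]
contact_force: [6.7, -2.8, -1.8]
width: 0.183
finger_force: 33.8
```

```bash
python3 - <<'E'
from look import *
look("c",s['eef_pos']-[0,0,40],80,120)
E
```

```text
6.55 [530.50126965  94.48512587 115.94025911] [3.14046866 0.00409663 2.80798094] [ 6.70817244 -2.7561435  -1.79862298] 0.18265197963189325
top 137 171
scene 170 201
```

View pics/c.png

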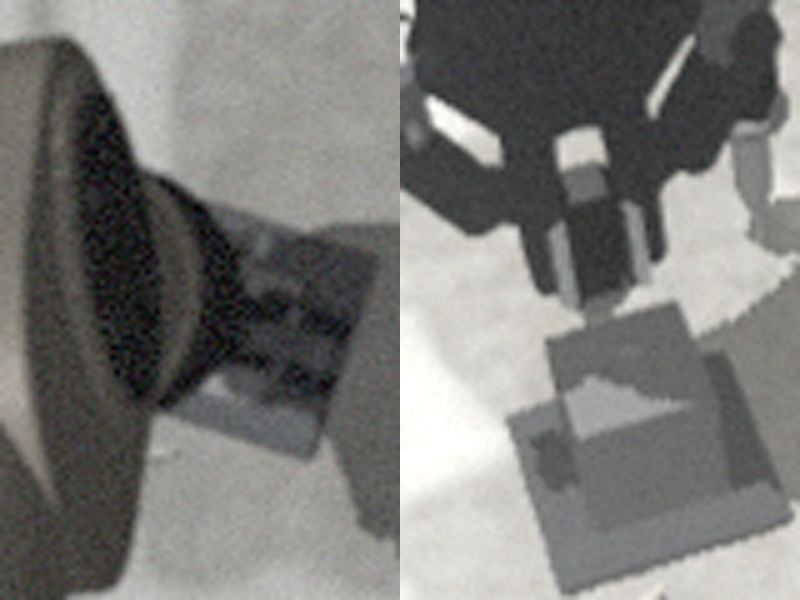

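The nose is now hidden behind the block and the probe is leaning. I'll push 2 mm more, back off, lift, and turn the lean plane toward the scene camera to measure the tilt.

Call:
move_arm([
  [[1,0,0,0],[2,0,0,0],[2,0,0,0],[2,0,0,0],[0,0,0,0],[-4,0,0,0],[-8,0,0,0],[-8,0,-15,0],[-8,0,-40,0],[-8,0,-70,-0.1],[-8,0,-100,-0.22],[-8,0,-115,-0.34],[-8,0,-120,-0.46],[-8,0,-120,-0.58],[-8,0,-120,-0.7],[-8,0,-120,-0.82],[-8,0,-120,-0.94],[-8,0,-120,-1.06],[-8,0,-120,-1.18],[-8,0,-120,-1.18]],
])

```text
time: 8.32
eef_pos: [535.6, 92.4, 234.9]
orientation: [3.14, -0.001, -2.29]
contact_force: [0.8, 1.0, -1.1]
width: 0.181
finger_force: 34.0
```

```bash
python3 - <<'E'
from look import *
Rt=Ro.from_euler('xyz',s['orientation']).as_matrix()
X=s['eef_pos']-[0,0,40]; c=eyes.capture("scene"); pickle.dump(c,open("scene_l.pkl","wb"))
q=proj("scene",X,c);x,y=int(q[0]-50),int(q[1]-37);print(x,y)
cv2.imwrite("pics/d.png",cv2.convertScaleAbs(cv2.resize(c["image"][y:y+75,x:x+100,::-1],(800,600),interpolation=cv2.INTER_CUBIC),alpha=1.8))
G=s['eef_pos']+Rt@[0,0,6.]; g=38.4
for th in(14,16,18,20,22,24,26):
    a=np.radians(th); u=Rt@[np.sin(a),0,-np.cos(a)] # up along handle (leans to tool +x)
    print(th,*[np.round((proj("scene",G+u*(z-g),c)+.4-[x,y])*8) for z in(66,0,-34,-49)])
E
```

```text
8.3167 [535.60542034  92.4022729  234.903599  ] [ 3.14033094e+00 -1.12378660e-03 -2.29019361e+00] [ 0.77118485  0.97221525 -1.07809494] 0.18115571859385102
150 167
14 [395.  34.] [356. 316.] [338. 448.] [330. 504.]
16 [401.  35.] [349. 315.] [325. 446.] [314. 501.]
18 [406.  36.] [342. 313.] [311. 443.] [298. 498.]
20 [412.  38.] [334. 311.] [298. 440.] [282. 494.]
22 [417.  39.] [327. 309.] [285. 437.] [267. 490.]
24 [423.  41.] [320. 307.] [271. 433.] [251. 486.]
26 [428.  43.] [313. 305.] [258. 429.] [235. 481.]
```

View pics/d.png

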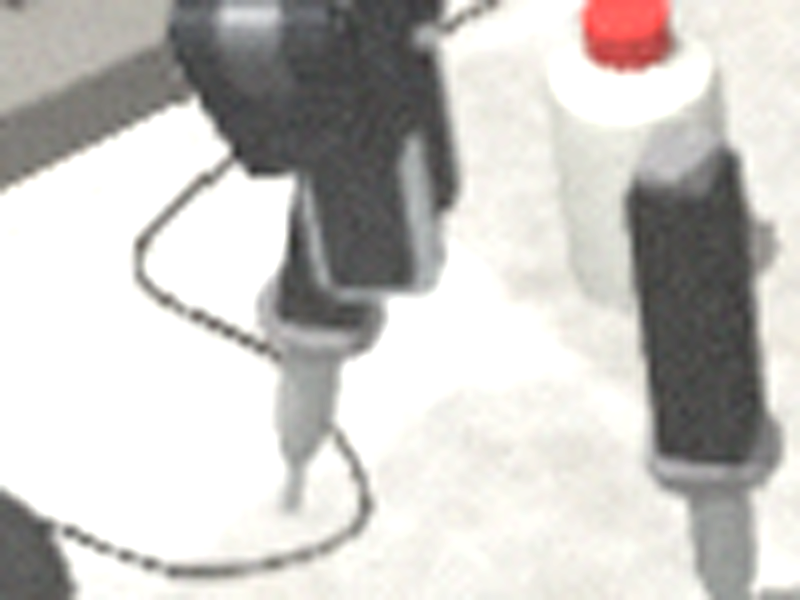

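In the crop the collar is at (322,318) and the tip at (290,508). That is about 15–16°, short of 20°. I'll refine this with row-wise midpoints of the nose, using the first image as background.

```bash
cat > tilt.py <<'E'
from look import *
def tilt(N=4,g=38.4):
    Rt=Ro.from_euler('xyz',s['orientation']).as_matrix(); G=s['eef_pos']+Rt@[0,0,6.]
    cs=[eyes.capture("scene") for _ in range(N)]; c=cs[0]
    I=np.mean([k["image"].mean(2) for k in cs],0)
    def pt(th,z):
        a=np.radians(th); return proj("scene",G+Rt@[np.sin(a),0,-np.cos(a)]*(z-g),c)
    r0,r1=pt(18,-7)[1]+1,pt(18,-44)[1]; rows=np.arange(int(np.ceil(r0)),int(r1)+1); mid=[]
    for r in rows:
        t=(r-r0)/(r1-r0); u=pt(18,-7-37*t)[0]; a=int(u-9); b=int(u+10)
        seg=I[r,a:b]; bg=np.interp(np.arange(a,b),[a,b-1],[seg[:2].mean(),seg[-2:].mean()]); w=bg-seg; w[w<10]=0
        mid.append((w*np.arange(a,b)).sum()/w.sum()); print(r,round(mid[-1],2),round(w.sum()/w.max(),1),end=' ; ')
    A=np.polyfit(rows,mid,1); res=mid-np.polyval(A,rows)
    k=abs(res)<.6; A=np.polyfit(rows[k],np.array(mid)[k],1); print("\nslope",A[0],"res",np.std(res[k]),k.sum())
    for th in range(12,27,2):
        p,q=pt(th,-7),pt(th,-44); print(th,round((q[0]-p[0])/(q[1]-p[1]),3),"offs",round(np.polyval(A,(p[1]+q[1])/2)-(p[0]+q[0])/2,2))
    return A
E
python3 -c "
from tilt import *
tilt()"
```

```text
8.3667 [535.68912582  92.37913971 234.93600524] [ 3.14047653e+00 -9.57213697e-04 -2.29665255e+00] [-0.77406856 -0.06373087 -1.59139222] 0.17814367006373205
211 189.15 7.6 ; 212 188.23 7.7 ; 213 188.35 7.2 ; 214 188.33 7.1 ; 215 188.2 6.9 ; 216 188.06 6.9 ; 217 187.8 6.7 ; 218 187.74 6.4 ; 219 187.7 6.6 ; 220 188.07 7.2 ; 221 188.44 7.8 ; 222 188.45 7.3 ; 223 188.73 6.1 ; 224 188.91 4.4 ; 225 189.0 3.6 ; 226 189.46 4.1 ; 
slope 0.053369890706692985 res 0.2517635036839702 12
12 -0.091 offs -5.52
14 -0.138 offs -4.04
16 -0.186 offs -2.57
18 -0.234 offs -1.1
20 -0.284 offs 0.35
22 -0.335 offs 1.8
24 -0.387 offs 3.23
26 -0.441 offs 4.66
```

The desk cable spoils the lower rows, so I'll move the probe in front of a clean patch nearer the camera.

Call:
move_arm([
  [[0,20,-5,0],[0,45,-10,0],[2,70,-15,0],[4,95,-20,0],[4,120,-25,0],[4,132,-25,0],[4,138,-25,0],[4,138,-25,0],[4,138,-25,0]],
])

```text
time: 9.32
eef_pos: [430.4, 180.4, 260.3]
orientation: [-3.141, -0.0, -2.295]
contact_force: [-0.1, -1.7, -2.1]
width: 0.186
finger_force: 34.0
```

```bash
python3 -c "
from tilt import *
tilt(6)
c=eyes.capture('scene');q=proj('scene',s['eef_pos']-[0,0,50],c);x,y=int(q[0]-40),int(q[1]-30);print(x,y)
cv2.imwrite('pics/e.png',cv2.convertScaleAbs(cv2.resize(c['image'][y:y+60,x:x+80,::-1],(800,600),interpolation=cv2.INTER_CUBIC),alpha=1.8))"
```

```text
9.3167 [430.44871796 180.43512114 260.27237596] [-3.14125747e+00 -2.75305913e-05 -2.29529158e+00] [-0.1057211  -1.6732653  -2.13287162] 0.1860981957667355
270 173.51 8.2 ; 271 171.97 11.3 ; 272 171.23 10.1 ; 273 170.58 8.9 ; 274 170.4 8.7 ; 275 170.36 8.5 ; 276 170.28 8.0 ; 277 170.03 8.0 ; 278 170.03 7.7 ; 279 169.95 7.9 ; 280 169.8 7.4 ; 281 169.53 7.0 ; 282 169.41 6.1 ; 283 169.15 5.5 ; 284 168.93 4.5 ; 285 168.77 3.4 ; 286 168.61 3.0 ; 287 168.56 3.0 ; 
slope -0.19054664498027085 res 0.21918352286747614 15
12 -0.068 offs -7.31
14 -0.121 offs -5.47
16 -0.174 offs -3.61
18 -0.228 offs -1.76
20 -0.284 offs 0.1
22 -0.341 offs 1.95
24 -0.399 offs 3.81
26 -0.459 offs 5.66
145 239
```

The clean rows give about 15° of tilt, and the axis has slid about 4 mm in the pads, which matches the push distance. I'll go back to the block and push about 6 mm further than before.

Call:
move_arm([
  [[0,-20,0,0.12],[0,-45,5,0.24],[-2,-70,10,0.36],[-4,-95,15,0.48],[-6,-120,20,0.6],[-7,-137,25,0.72],[-7,-143,25,0.84],[-7,-143,25,0.96],[-7,-143,25,1.08],[-7,-143,25,1.18],[-7,-143,40,1.18],[-7,-143,70,1.18],[-7,-143,105,1.18],[-7,-143,130,1.18],[-7,-143,142,1.18],[-7,-143,144.5,1.18],[-7,-143,144.5,1.18],[-7,-143,144.5,1.18]],
])

```text
time: 11.17
eef_pos: [543.0, 91.5, 117.1]
orientation: [3.14, 0.002, 2.808]
contact_force: [0.5, -0.3, 0.0]
width: 0.181
finger_force: 34.0
```

Call:
move_arm([
  [[4,0,1,0],[8,0,1,0],[11,0,1,0],[13,0,1,0],[14.5,0,1,0],[16,0,1,0],[17.5,0,1,0],[19,0,1,0],[20,0,1,0],[21,0,1,0],[21,0,1,0],[21,0,1,0]],
])

```text
time: 12.17
eef_pos: [524.5, 97.8, 115.9]
orientation: [3.14, 0.005, 2.808]
contact_force: [5.4, -1.6, -1.8]
width: 0.182
finger_force: 34.1
```

Call:
move_arm([
  [[-3,0,0,0],[-8,0,0,0],[-12,0,-10,0],[-12,0,-35,0],[-12,0,-65,-0.1],[-12,0,-95,-0.22],[-12,0,-120,-0.34],[-12,0,-140,-0.46],[-12,0,-145,-0.58],[-12,0,-145,-0.7],[-12,0,-145,-0.82],[-12,0,-145,-0.94],[-12,0,-145,-1.06],[-12,0,-145,-1.18],[-12,0,-145,-1.18]],
])

```text
time: 13.42
eef_pos: [533.0, 94.1, 260.2]
orientation: [3.141, -0.001, -2.29]
contact_force: [-0.5, -0.1, -1.0]
width: 0.183
finger_force: 34.1
```

Call:
move_arm([
  [[0,20,0,0],[0,45,0,0],[2,70,0,0],[3,95,0,0],[3,120,0,0],[3,130,0,0],[3,134,0,0],[3,134,0,0],[3,134,0,0]],
])

```text
time: 14.17
eef_pos: [431.7, 180.1, 260.0]
orientation: [-3.141, 0.0, -2.297]
contact_force: [0.4, -0.6, -0.9]
width: 0.184
finger_force: 34.1
```

```bash
python3 -c "
from tilt import *
tilt(6)
c=eyes.capture('scene');q=proj('scene',s['eef_pos']-[0,0,50],c);x,y=int(q[0]-40),int(q[1]-30);print(x,y)
cv2.imwrite('pics/e.png',cv2.convertScaleAbs(cv2.resize(c['image'][y:y+60,x:x+80,::-1],(800,600),interpolation=cv2.INTER_CUBIC),alpha=1.8))"
```

```text
14.1667 [431.74758575 180.10506078 260.00720655] [-3.14104284e+00  1.48888413e-04 -2.29654904e+00] [ 0.42859384 -0.59733758 -0.89030148] 0.18439718018615747
269 174.76 3.7 ; 270 173.0 3.7 ; 271 169.45 5.1 ; 272 168.38 4.5 ; 273 167.92 4.6 ; 274 167.79 4.4 ; 275 167.77 4.0 ; 276 167.46 4.3 ; 277 167.12 4.3 ; 278 166.98 4.1 ; 279 166.67 3.9 ; 280 166.22 3.6 ; 281 164.97 5.0 ; 282 164.56 4.6 ; 283 164.18 3.7 ; 284 163.74 2.9 ; 285 163.56 3.0 ; 286 163.41 2.9 ; 
slope -0.48694230939384286 res 0.3006795639999918 10
12 -0.068 offs -10.27
14 -0.12 offs -8.35
16 -0.173 offs -6.42
18 -0.228 offs -4.47
20 -0.283 offs -2.5
22 -0.34 offs -0.53
24 -0.398 offs 1.45
26 -0.459 offs 3.44
145 238
```

View pics/e.png

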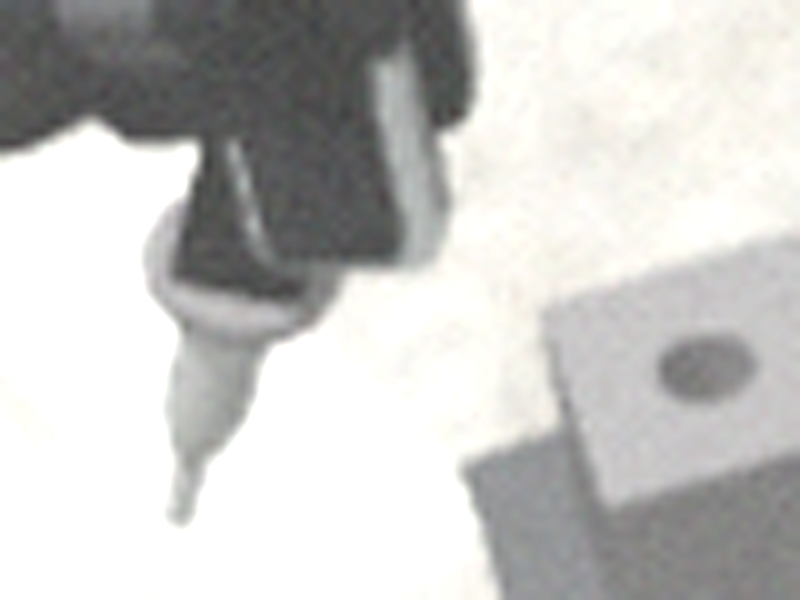

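The nose is clear against the white bench. The tip is at (178,520), the collar's left edge at (147,255), its lower rim at (238,340), and the nose's right edge at (265,345). I'll fit the tilt to these readings.

```bash
cat > fit.py <<'E'
from look import *
from scipy.optimize import least_squares
x,y=145,238; c=C["scene"]
Rt=Ro.from_euler('xyz',s['orientation']).as_matrix(); G=s['eef_pos']+Rt@[0,0,6.]
ph=np.linspace(0,2*np.pi,73)
def pts(th,o,g,ys,r,z):
    a=np.radians(th); X=Rt@[np.cos(a),0,np.sin(a)]; Y=Rt@[0,1,0]; U=Rt@[np.sin(a),0,-np.cos(a)]
    return np.array([(proj("scene",G+Rt@[o,ys,0]+U*(z-g)+r*(np.cos(p)*X+np.sin(p)*Y),c)+.45-[x,y])*10 for p in ph])
def pred(v):
    th,o,g=v; ys=0
    k=np.vstack([pts(th,o,g,ys,12,0),pts(th,o,g,ys,12,4)]); t=pts(th,o,g,ys,0.9,-48.6)
    n=[]
    for z in(-10,-22):
        q=pts(th,o,g,ys,5.5,z); n.append((q[:,0].min(),q[:,0].max(),q[:,1].mean()))
    i=k[:,1].argmax()
    return k[:,0].min(),k[:,0].max(),k[:,1].max(),t[:,0].mean(),t[:,1].max(),n
if __name__=="__main__":
    def f(v):
        a=pred(v); return [a[0]-147,a[1]-338,a[2]-341,a[3]-179,a[4]-524]
    r=least_squares(f,[19,-3,38]); print(r.x,f(r.x),pred(r.x)[5])
    for th in(16,18,20,22):
        r=least_squares(lambda q:f([th,*q]),[-3,38]); print(th,r.x,np.round(f([th,*r.x]),1))
E
python3 fit.py
```

```text
14.5167 [431.28545607 180.42950707 259.71243767] [ 3.14158265e+00 -1.50129001e-04 -2.29556134e+00] [-0.01095013 -0.40992839  0.12350039] 0.1848443764954081
[19.01936508 -6.75518893 37.77003489] [np.float64(-9.15281788096462), np.float64(7.584543980949945), np.float64(6.879100175212557), np.float64(1.7352652336550989), np.float64(-7.23670883481725)] [(np.float64(180.97063504022458), np.float64(272.7008312731448), np.float64(321.1072513526736)), (np.float64(166.70480761214378), np.float64(257.33539522053405), np.float64(381.90362809596695))]
16 [-9.58574152 36.87159624] [-15.9   0.6   4.6  16.2  -4.8]
18 [-7.72278144 37.44338657] [-11.4   5.3   6.1   6.6  -6.4]
20 [-5.81150977 38.10758397] [-6.9  9.8  7.7 -2.9 -8.1]
22 [-3.84352282 38.86977417] [ -2.3  14.2   9.5 -12.4  -9.9]
```

The fit gives a tilt of about 19°, which is square enough to the board. The tip is about 35 mm ahead of the TCP and 88 mm below it. Now over to the round land, turning to the cradle's yaw.

Call:
move_arm([
  [[8,-14,0,0.04],[23,-38,0,0.1],[40,-66,0,0.16],[57,-94,0,0.22],[74,-122,0,0.28],[91,-150,0,0.34],[108,-178,0,0.4],[125,-206,0,0.46],[142,-234,0,0.52],[156,-257,0,0.58],[164,-270,0,0.62],[167,-275,10,0.631],[167,-275,30,0.631],[167,-275,55,0.631],[167,-275,80,0.631],[167,-275,95,0.631],[167,-275,101,0.631],[167,-275,101,0.631],[167,-275,101,0.631]],
])

```text
time: 16.1
eef_pos: [526.6, -125.7, 158.9]
orientation: [3.141, -0.0, -2.924]
contact_force: [-0.4, -0.8, -1.1]
width: 0.18
finger_force: 34.1
```

```bash
python3 - <<'E'
from look import *
Rt=Ro.from_euler('xyz',s['orientation']).as_matrix()
T=s['eef_pos']+Rt@[-35.1,0,88.1]; print("tip est",T)
im=[]
for n in("top","scene"):
    c=eyes.capture(n); q=proj(n,T,c); x,y=int(q[0]-25),int(q[1]-37); print(n,x,y,"tip pred",(q+.4-[x,y])*8+[400*(n=="scene"),0])
    for k,P in(("rnd",(565.7,-118.4,50.8)),("tri",(574.5,-162.2,50.8))): print(k,(proj(n,P,c)+.4-[x,y])*8+[400*(n=="scene"),0])
    im.append(cv2.resize(c["image"][y:y+75,x:x+50,::-1],(400,600),interpolation=cv2.INTER_CUBIC))
cv2.imwrite("pics/f.png",cv2.convertScaleAbs(np.hstack(im),alpha=1.7))
E
```

```text
16.1 [ 526.56218473 -125.71160813  158.91208517] [ 3.14122567e+00 -4.63715985e-05 -2.92430532e+00] [-0.37202527 -0.78874354 -1.07684985] 0.18011351190959732
tip est [ 560.82587846 -118.11400586   70.81046356]
top 275 174 tip pred [210.53481784 300.71335746]
rnd [206.68950719 283.7183174 ]
tri [401.96953709 239.95374731]
scene 271 160 tip pred [604.46908176 306.60309722]
rnd [591.71792665 360.25115757]
tri [700.80900719 263.60771404]
```

View pics/f.png

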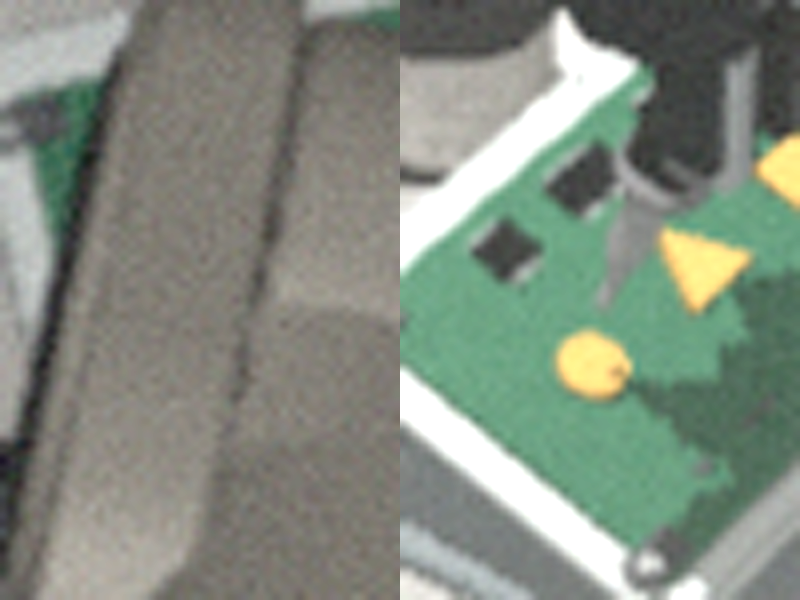

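In the scene half, the tip is at (604,306), exactly where predicted, and the round land is at (594,365), within about 1 mm. The arm hides the tip in the top view. I'll line up above the land and take a force baseline.

Call:
move_arm([
  [[0.6,-0.3,3,0],[1.3,-0.6,6,0],[1.3,-0.6,6,0],[1.3,-0.6,6,0]],
])

```text
time: 16.53
eef_pos: [525.2, -127.3, 152.8]
orientation: [3.142, 0.0, -2.926]
contact_force: [0.3, -0.9, -1.0]
width: 0.182
finger_force: 34.1
```

```bash
cat > force.py <<'E'
import numpy as np,sys
from station import robot,eyes
from scipy.spatial.transform import Rotation as Ro
F=[];P=[];n=np.array([-.334,-.073,.940])
for i in range(int(sys.argv[1])):
    eyes.capture("scene"); s=robot.state(); F.append(s['contact_force']); P.append(s['eef_pos'])
F=np.array(F);P=np.mean(P,0)
Rt=Ro.from_euler('xyz',s['orientation']).as_matrix()
print(s['time'],"F",F.mean(0).round(2),"n",(F@n).mean().round(2),"sd",(F@n).std().round(2),"tip",(P+Rt@[-35.1,0,88.1]).round(1),s['orientation'].round(3))
E
python3 force.py 10
```

```text
17.0333 F [ 0.21  0.19 -0.98] n -1.01 sd 0.53 tip [ 559.6 -119.7   64.8] [ 3.142  0.    -2.925]
```

Call:
move_arm([
  [[-1,0,2.8,0],[-2,0,5.6,0],[-3,0,8.5,0],[-4,0.5,11,0],[-4.8,0.5,13.2,0],[-5.5,0.5,15,0],[-6.2,0.5,16.9,0],[-6.2,0.5,16.9,0]],
])

```text
time: 17.7
eef_pos: [531.2, -125.3, 135.6]
orientation: [3.141, -0.001, -2.925]
contact_force: [-1.9, -0.2, 1.0]
width: 0.184
finger_force: 34.3
```

```bash
python3 force.py 8
```

```text
18.1 F [-0.81  0.65  0.6 ] n 0.78 sd 0.24 tip [ 565.4 -117.9   47.8] [ 3.141 -0.    -2.925]
```

Contact matches the plan: about 1.8 N, so about 3.5 mm in. I'll press 1.5 mm more and hold.

Call:
move_arm([
  [[-0.5,0,1.5,0],[-0.5,0,1.5,0],[-0.5,0,1.5,0],[-0.5,0,1.5,0]],
])

```text
time: 18.43
eef_pos: [531.8, -125.3, 134.4]
orientation: [3.142, -0.0, -2.925]
contact_force: [-0.9, -0.5, 1.4]
width: 0.181
finger_force: 34.3
```

```bash
python3 force.py 12
```

```text
19.0333 F [-1.13  0.1   0.98] n 1.29 sd 0.53 tip [ 566.  -117.8   46.3] [-3.142 -0.    -2.925]
```

The round land is done: 4.8 mm in, held for nearly a second. Lifting off along the normal and crossing to the square land.

Call:
move_arm([
  [[1.4,0,-3.8,0],[3.4,0,-9.4,0],[5.8,0,-16,0],[6.8,-3,-18.8,0],[6.8,-14,-18.8,0],[6.8,-31,-18.8,0],[6.8,-50,-18.8,0],[6.8,-69,-18.8,0],[6.8,-83,-18.8,0],[6.8,-89,-18.8,0],[6.8,-90,-18.8,0],[6.8,-90,-18.8,0],[5.4,-90,-15,0],[4.1,-90,-11.3,0],[2.7,-90,-7.5,0],[1.7,-90,-4.7,0],[1,-90,-2.8,0],[0.4,-90,-1,0],[0.4,-90,-1,0]],
])

```text
time: 20.62
eef_pos: [550.6, -212.8, 135.0]
orientation: [3.141, -0.001, -2.925]
contact_force: [-0.8, 0.8, 1.2]
width: 0.185
finger_force: 34.3
```

```bash
python3 force.py 6
```

```text
20.9167 F [-0.78  0.79  0.63] n 0.8 sd 0.34 tip [ 584.9 -205.7   47.4] [ 3.142  0.    -2.925]
```

Call:
move_arm([
  [[-0.4,0,1.2,0],[-0.4,0,1.2,0],[-0.4,0,1.2,0],[-0.4,0,1.2,0]],
])

```text
time: 21.25
eef_pos: [551.1, -213.4, 134.3]
orientation: [-3.141, 0.0, -2.926]
contact_force: [0.1, 0.1, 0.4]
width: 0.18
finger_force: 34.4
```

```bash
python3 force.py 12
```

```text
21.85 F [-0.82  0.07  1.2 ] n 1.4 sd 0.36 tip [ 585.4 -205.8   46.1] [-3.141  0.    -2.926]
```

The square land is done. Moving back 45 mm to the triangle.

Call:
move_arm([
  [[1.4,0,-3.8,0],[3.4,0,-9.4,0],[5.8,0,-16,0],[6.8,2,-18.8,0],[6.8,10,-18.8,0],[6.8,23,-18.8,0],[6.8,36,-18.8,0],[6.8,43,-18.8,0],[6.8,45,-18.8,0],[6.8,45,-18.8,0],[5.4,45,-15,0],[4.1,45,-11.3,0],[2.7,45,-7.5,0],[1.7,45,-4.7,0],[1,45,-2.8,0],[0.4,45,-1,0],[0,45,0,0],[0,45,0,0],[0,45,0,0]],
])

```text
time: 23.43
eef_pos: [541.2, -169.6, 134.2]
orientation: [-3.141, -0.0, -2.926]
contact_force: [-1.0, -0.7, 1.1]
width: 0.182
finger_force: 34.3
```

```bash
python3 force.py 14
```

```text
24.1333 F [-1.24 -1.24  0.82] n 1.28 sd 0.45 tip [ 575.6 -161.9   46.2] [-3.142  0.    -2.925]
```

```bash
python3 -c "
from station import robot
print(robot.job_done())"
```

```text
the job is handed in; nothing more can be done
None
```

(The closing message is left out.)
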